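# Half-aperture reading on the shutter stage

### The job

Of the three brass lens barrels, stand the one that fits the round socket of the aperture stage upright and fully home in that socket and let go of it; the shutter stays shut meanwhile. Then slide the orange tab of the sprung shutter half-way, to the red mark on the rail, and hold it there: the shutter springs shut if released, so the program finishes while still holding it at half travel. Leave the other two barrels, the white tin, the lidded crucible and the timer where they stand.

Things in the scene. Friction and masses are not known exactly. Their poses are not given: they have to be found in the camera images.
- aperture_stage: Fixed apparatus on a dark base plate 100 mm (its x) by 225 mm (its y, from y = -120 to +105) by 10 mm; origin on the work surface, x away from the robot and z up. At its -y end (the robot's right) stands a blue socket block 56 x 56 mm, top 38 mm above the table; at its +y end a grey light box, 60 mm wide, with black rails up to 40 mm above the table and a steel spring barrel up to 42 mm on its far side. The yellow window under the shutter is 46 mm long in y.
- socket_mouth (a point): Centre of the socket's round mouth on top of the blue block, at (0, -88, 38) mm in the stage's frame; the hole is 36 mm in diameter, 16 mm deep (its floor is 22 mm above the table), opens upward and has a 2 mm chamfer.
- tab_top (a point): Centre of the top of the shutter's orange tab, 72 mm above the table, at (0, 5 mm + shutter travel, 72 mm) in the stage's frame. The tab measures 14 mm along the stage's y, 30 mm along its x and stands 36 mm high on the aluminium shutter plate, so it can be taken from above down to 42 mm above the table.
- shutter (a joint): Travel of the sprung shutter (the aluminium plate with the orange tab) along the stage's +y (away from the socket), in m: 0 shut, 0.05 fully open; half travel is 0.025, where the red line on the plate in front of the tab meets the red mark on the rail nearest the robot and the plate's edge halves the yellow window. The spring drives it shut with 4.8 N when shut, 8.8 N at half travel and 12.8 N fully open (160 N/m).
- barrel_medium: The right barrel: solid brass lens barrel standing upright, a dark glass in its top face, 34 mm in diameter, 50 mm tall, about 90 g; origin at the centre of its underside, z up along its axis.
- barrel_small: Look-alike, too slack in the socket: solid brass lens barrel standing upright, 28 mm in diameter, 50 mm tall; origin at the centre of its underside.
- barrel_large: Look-alike, too big for the socket: solid brass lens barrel standing upright, 40 mm in diameter, 50 mm tall; origin at the centre of its underside.
- sample_tin_4: Bystander: white round lidded tin, 58 mm in diameter, 34 mm tall; origin at the centre of its underside.
- crucible_0: Bystander: white lidded crucible, 45 mm in diameter, 47 mm tall; origin at the centre of its underside.
- timer: Bystander: small pale bench timer, 62 x 62 x 19 mm, lying flat; origin at the centre of its underside.

How it is judged:
On the way, in this order (a step that is already met when the one before it is completed fails the run):
1. the 34 mm barrel stands fully home in the socket, let go, with the shutter still shut (horizontal distance between barrel_medium and socket_mouth below 0.004 m and z of barrel_medium in the frame of socket_mouth below -0.013 m and angle between barrel_medium's own z axis and vertical below 0.12 rad and contact force between the fingers and barrel_medium below 0.1 N and value of joint shutter below 0.005 m), for 0.2 s.
2. the shutter is held at half travel by the gripper (value of joint shutter between 0.021 and 0.029 m and contact force between the fingers and shutter above 3 N), for 1 s.
At the end, for the whole second after the job is handed in: The gripper still holds the shutter (contact over 3 N, no other barrel propping it) within 4 mm of half travel (25 mm), and the 34 mm barrel stands untouched in the socket: within 4 mm of its centre, its foot at least 13 mm below the mouth, less than 0.12 rad off upright (all of step 2 and horizontal distance between barrel_medium and socket_mouth below 0.004 m and z of barrel_medium in the frame of socket_mouth below -0.013 m and angle between barrel_medium's own z axis and vertical below 0.12 rad and contact force between the arm and barrel_medium below 0.1 N and contact force between each of barrel_small, barrel_large and shutter below 0.1 N); the arm keeps its last pose, push and grip.
It fails at once if another barrel, the tin, the crucible or the timer is displaced by more than 25 mm (distance of any of barrel_small, barrel_large, sample_tin_4, crucible_0, timer from where it was at the start of the episode above 0.025 m).
It also fails if it takes over 58 s, if anything falls off the work surface, if the arm or the gripper's body presses on something with over 40 N, if the wrist force passes 120 N, or if a joint passes its speed limit or range.

### The arm

A 6-joint arm with a two-finger parallel gripper is mounted at the origin on a cart in front of the work surface, level with it; the furniture and walls round the work are solid. World frame = base frame: x ahead of the robot, y to its left, z up, the work surface at z = 0. Lengths are in m, angles in rad, forces in N, time in s.
With the tool pointing down it reaches from about 0.3 to 0.875 m from the base axis. Payload 6.4 kg.
Tool frame: the origin (TCP) lies midway between the tips of the shut fingers; the grasp point (between the pads) lies 19 mm behind it (ctrl.tcp_to_grasp is the distance from the TCP to the grasp point, in m); z points along the fingers, y is the direction in which the jaws open and shut (so a half turn about z gives the same grasp; the last joint's range is limited). The gripper opens to 85 mm and grips with 20 to 120 N. Pads are 22 mm wide; open, the fingers measure 114 mm over their backs; the gripper's body (76 mm by 85 mm) begins 54 mm behind the grasp point. The pads swing forward as they close: fully open they stand 13 mm farther back than shut.
Start: joints at [1.077, 0.181, 1.607, -0, 1.354, -0.206], TCP at [0.163, 0.551, 0.231] pointing down, gripper open.
Joint ranges: [-2.99, 2.99], [-0.89, 2.07], [0.3, 2.58], [-1.14, 4.28], [0, 2.63], [-3.12, 3.12]. Speed limits (rad/s): [2.57, 2.57, 3.01, 3.14, 3.14, 3.14].

### API

Orientations are given as a unit quaternion [w, x, y, z].
In Python, from bench import monitor, imaging, order, spotter, ctrl gives the robot as it stands.
- The arm moves only by the shell command python3 -m pendant 'ROWS'. ROWS is JSON, a list that holds one entry, the list of rows, each a list of 5 numbers: the shift along the world's x, y, z in mm, then the turn about the world's z in degrees, then the finger opening in mm, from 0 to 85.4. A call has 1 to 8 rows; each row shifts and turns the commanded pose from where the row before left it; what a row does not reach is not made up. A row lasts 1/8 s, in which the tool goes at most 62.5 mm and 10.7 degrees, less where a joint would pass 70% of its speed; a pose out of reach is approached as far as the arm can. A call with a gripper value outside its range is refused whole. The fingers move at their own pace and stop on an object; the grip force is fixed at half the most. Time passes only in rows, so rows that do not move let the fingers close. It gives the time, the measured TCP pose, the force and the opening at its end, in the units of the state.
- monitor.get_obs(): the state, without advancing time (a new reading comes with each control period).
- imaging.camera(name): name is "side" or "top"; returns a dict with "img" (420x560x3 uint8, red, green, blue), "vfov" (degrees; the focal length in pixels is half the picture's height over the tangent of half this angle, whatever the lens; pixels are square), "cx", "cy" (the principal point, pixels), "origin" and "orientation" of the camera in the world. Camera axes: x right, y down, z forward; pixel columns grow to the right and rows downward; lengths in m; the calibration is good to about 2 mm. A picture is of the moment at which its call begins. There is no depth.
- order.hand_in(): hands the job in, once; it reports no verdict.
Trained networks look in the newest picture that a camera, given by its name, has taken for a name from the list of things; names that differ only in an ending like _2 or _b are one class to them, and where a whole thing is asked for, a point or a joint stands for the part that bears it (a point fixed in the world has none). Each returns a list of dicts, best first, with "confidence" (0 to 1); they miss things now and then, are a little off and sometimes report something else, mostly with a low value. They report only what shows in the picture. A call takes as long as a camera call.
- spotter.recognise(camera, thing): "at" ([x, y, z] in m, in the coordinates of the camera as it stood for that picture, good to about 4 mm: the middle of the surface that is visible of it).
- spotter.tip_of(camera, thing): "at" ([x, y, z] in m, in the coordinates of the camera as it stood for that picture, good to about 4 mm: a listed point, or the origin of a listed thing).
The state is a dict: "time_s": time; "q": joint angles; "dq": joint speeds; "joint_efforts": joint torques, N m; "eef_pos": TCP position; "eef_rot": TCP orientation; "wrist_force": force on the tool from outside, world axes, zero at the start; "torque": the same for the moment, N m; "opening": opening from 0.0 (shut) to 1.0 (fully open).
Only numpy, scipy, OpenCV 4.12 (cv2) and the standard library are available. Lean on these libraries where they do the work, as an engineer would, in place of code of your own. Each camera call takes 0.05 s, during which the arm holds its last target. There are 200 camera calls.

## Working session

There is one attempt and no reset: what is moved stays moved. The work goes in short steps, Python scripts to look and compute and a shell command to move; the robot and the scene stay as the last step left them, time stands still between calls to the robot, and variables do not carry over. Pictures are saved under pics/ and viewed, about 8 in all and at most 12, crops included, and the job is handed in when it is done.

```bash
mkdir -p pics
cat > h.py <<'E'
import numpy as np, cv2
from scipy.spatial.transform import Rotation as R
from bench import monitor, imaging, order, spotter, ctrl
def rot(q): return R.from_quat([q[1],q[2],q[3],q[0]]).as_matrix()
def cam(n,f=None):
    c=imaging.camera(n)
    if f: cv2.imwrite('pics/'+f,c['img'][:,:,::-1])
    return c
def world(c,p): return np.array(c['origin'])+rot(c['orientation'])@np.array(p)
def foc(c): return 210/np.tan(np.radians(c['vfov'])/2)
def pix(c,P):
    p=rot(c['orientation']).T@(np.array(P)-c['origin']); f=foc(c)
    return np.array([c['cx']+f*p[0]/p[2],c['cy']+f*p[1]/p[2]])
def ray(c,u,v,z):
    d=rot(c['orientation'])@np.array([(u-c['cx'])/foc(c),(v-c['cy'])/foc(c),1]);o=np.array(c['origin'])
    return o+d*(z-o[2])/d[2]
E
python3 - <<'E'
from h import *
np.set_printoptions(precision=4,suppress=True)
cs={n:cam(n,n+'0.png') for n in('top','side')}
for n,c in cs.items():
    print(n,c['origin'],c['vfov'],c['cx'],c['cy'],rot(c['orientation'])[:,2])
    for t in ['aperture_stage','socket_mouth','tab_top','barrel_medium','barrel_small','barrel_large','sample_tin_4','crucible_0','timer']:
        for r in spotter.tip_of(n,t)[:3]:
            w=world(c,r['at']);print(t,round(r['confidence'],2),w,pix(c,w).round())
print(monitor.get_obs(),ctrl.tcp_to_grasp)
E
```

```text
top [ 0.2929 -0.0721  1.2593] 55.509566355545296 278.4717339997449 207.47899918000294 [ 0.1425  0.0125 -0.9897]
aperture_stage 0.95 [ 0.5303  0.2589 -0.0011] [180. 192.]
aperture_stage 0.48 [ 0.4758 -0.0919  0.    ] [290. 207.]
aperture_stage 0.23 [0.5285 0.2656 0.0692] [172. 189.]
socket_mouth 0.73 [0.5378 0.1723 0.0382] [205. 187.]
socket_mouth 0.46 [ 0.5017 -0.2639 -0.0067] [343. 198.]
tab_top 0.6 [0.528  0.2623 0.0694] [173. 189.]
tab_top 0.26 [ 0.503  -0.2663 -0.0048] [344. 198.]
barrel_medium 0.64 [ 0.406  -0.2151 -0.0029] [329. 228.]
barrel_small 0.75 [ 0.4075 -0.2147 -0.0027] [329. 228.]
barrel_small 0.43 [ 0.3894 -0.3311  0.0006] [366. 233.]
barrel_large 0.71 [ 0.5016 -0.2651 -0.0048] [344. 198.]
sample_tin_4 0.67 [ 0.473  -0.0948 -0.0017] [291. 208.]
crucible_0 0.67 [ 0.4884 -0.4244  0.0003] [394. 201.]
timer 0.64 [ 0.4846  0.0217 -0.0038] [254. 205.]
side [ 0.4252 -0.884   0.5407] 56.952656536720326 278.5532141501236 208.94665606142533 [ 0.0262  0.8792 -0.4757]
aperture_stage 0.67 [ 0.5322  0.257  -0.0026] [301. 188.]
socket_mouth 0.86 [0.5423 0.1696 0.0345] [307. 189.]
tab_top 0.48 [0.5282 0.2652 0.0694] [299. 167.]
barrel_medium 0.89 [ 0.4067 -0.2125  0.0012] [262. 280.]
barrel_small 0.78 [ 0.3788 -0.3294  0.0013] [248. 320.]
barrel_large 0.68 [ 0.5013 -0.2694  0.002 ] [308. 296.]
barrel_large 0.31 [0.5423 0.1703 0.0343] [307. 189.]
sample_tin_4 0.92 [ 0.4722 -0.0901 -0.0002] [289. 248.]
timer 0.57 [0.4799 0.0192 0.0034] [289. 224.]
{'time_s': 1.0, 'q': array([ 1.0767,  0.1808,  1.607 ,  0.    ,  1.3538, -0.2063]), 'dq': array([ 0.0001,  0.0002, -0.0008, -0.0002, -0.0012, -0.0003]), 'joint_efforts': array([  0.0016, -44.4832, -35.1697,  -0.0004,   0.0005,  -0.    ]), 'eef_pos': array([0.1632, 0.5514, 0.2313]), 'eef_rot': array([-0.    ,  0.1434,  0.9897,  0.    ]), 'wrist_force': array([ 0.284 ,  0.0514, -0.0095]), 'torque': array([-0.0078, -0.0196,  0.0081]), 'opening': 0.9981949022243121} 0.0187
```

View pics/top0.png

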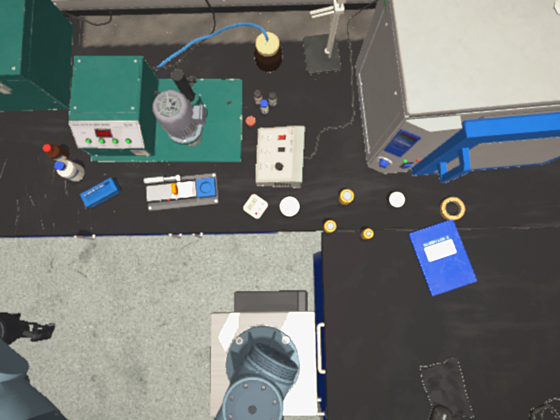

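View pics/side0.png

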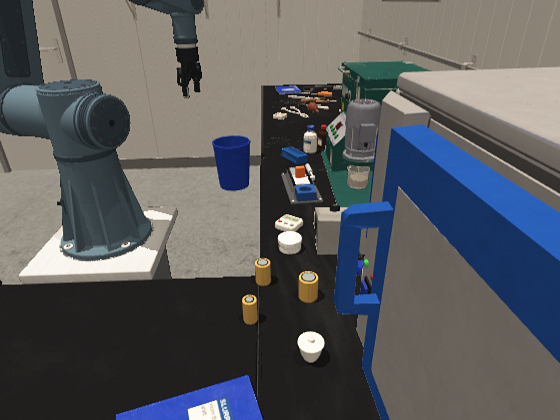

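The three barrels are at top-view pixels (330,227), (346,197) and (368,234). The blue socket is at (206,187), the orange tab at (174,189), the timer at (255,205) and the tin at (289,206). The side view agrees. Next I'll crop for size and stage yaw.

Run:
```python
from h import *
np.set_printoptions(precision=4,suppress=True)
t=cv2.imread('pics/top0.png');s=cv2.imread('pics/side0.png')
z=lambda i,x,y,w,h,k:cv2.resize(i[y:y+h,x:x+w],None,fx=k,fy=k,interpolation=cv2.INTER_CUBIC)
a=np.hstack([z(t,140,165,90,50,4.4),z(t,310,180,90,50,4.4)])
b=np.hstack([z(s,270,155,66,60,6),z(s,235,250,90,80,4.5)])
b=cv2.copyMakeBorder(b,0,0,0,max(0,a.shape[1]-b.shape[1]),cv2.BORDER_CONSTANT)[:, :a.shape[1]]
cv2.imwrite('pics/crop1.png',np.vstack([a,b]))
c=cam('top');h=cv2.cvtColor(c['img'],cv2.COLOR_RGB2HSV)
def blobs(h,lo,hi,x0,y0,x1,y1,zs):
    m=cv2.inRange(h,np.array(lo),np.array(hi));k=np.zeros_like(m);k[y0:y1,x0:x1]=m[y0:y1,x0:x1]
    n,_,st,ce=cv2.connectedComponentsWithStats(k)
    for i in range(1,n):
        if st[i,4]>8: print(st[i],ce[i],ray(c,*ce[i],zs))
print('blue');blobs(h,(100,90,60),(125,255,255),190,170,230,210,.038)
print('orange');blobs(h,(3,140,120),(20,255,255),165,175,190,205,.072)
print('plate/dark stage grey');blobs(h,(0,0,90),(180,60,255),140,165,230,215,.01)
print('brass');blobs(h,(10,90,80),(30,255,255),315,180,385,245,.05)
for _ in range(2):
  for n in('top','side'):
    c=cam(n)
    for tt in ['aperture_stage','socket_mouth','tab_top','barrel_medium']:
        for r in spotter.tip_of(n,tt)[:1]: print(n,tt,round(r['confidence'],2),world(c,r['at']))
```

```text
blue
[196 178  20  20 359] [205.4958 187.3955] [0.5362 0.1701 0.038 ]
orange
[171 183   7  12  41] [174.5122 188.4634] [0.5279 0.2578 0.072 ]
plate/dark stage grey
[ 143  173   76   38 1705] [176.5073 191.688 ] [0.5296 0.2684 0.01  ]
brass
[338 189  17  16 139] [345.5252 196.8489] [ 0.4961 -0.263   0.05  ]
[323 220  14  13 107] [329.3178 226.2056] [ 0.4067 -0.2103  0.05  ]
[361 228  13  12 103] [366.7282 233.6602] [ 0.3821 -0.3224  0.05  ]
top aperture_stage 0.69 [ 0.5309  0.26   -0.002 ]
top socket_mouth 0.97 [0.5392 0.1737 0.039 ]
top tab_top 0.9 [0.5279 0.266  0.0677]
top barrel_medium 0.61 [ 0.4065 -0.2188 -0.001 ]
side aperture_stage 0.56 [ 0.5338  0.2544 -0.003 ]
side socket_mouth 0.68 [0.5386 0.1718 0.0365]
side tab_top 0.75 [0.5309 0.2652 0.0695]
side barrel_medium 0.61 [ 0.4091 -0.2151  0.0021]
top socket_mouth 0.66 [0.5367 0.173  0.0385]
top tab_top 0.79 [0.5309 0.2648 0.0679]
top barrel_medium 0.62 [ 0.4059 -0.2183 -0.0028]
side aperture_stage 0.96 [ 0.5345  0.2549 -0.0033]
side socket_mouth 0.61 [0.542  0.1705 0.0347]
side tab_top 0.5 [0.5265 0.2657 0.0698]
side barrel_medium 0.43 [ 0.5342  0.2548 -0.006 ]
```

View pics/crop1.png

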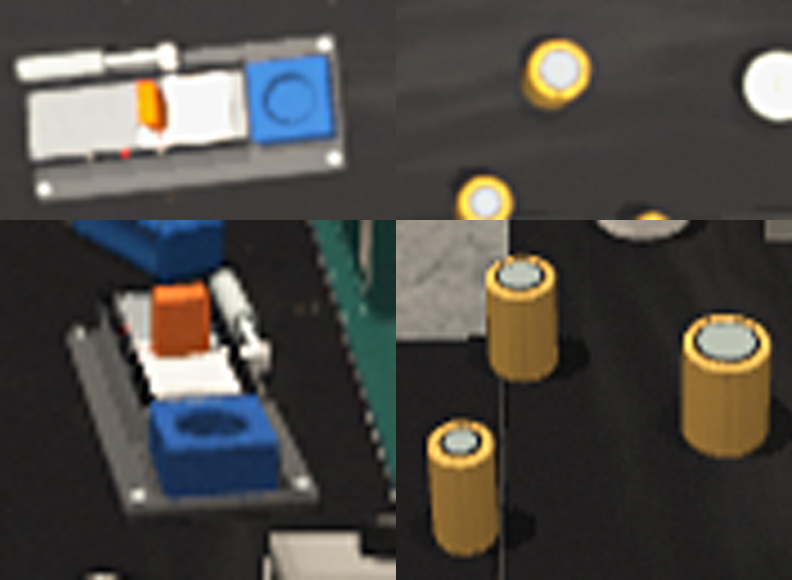

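```bash
python3 -m pendant '[[[60,-60,0,10.7,85],[50,-60,0,10.7,85],[40,-60,0,2.6,85],[40,-60,0,0,85],[40,-60,0,0,85],[15,-60,0,0,85],[0,-60,0,0,85],[0,-60,0,0,85]]]'
```

```text
time_s: 3.05
eef_pos: [0.3599, 0.1294, 0.2316]
eef_rot: [0.0, -0.05, 0.999, -0.0]
wrist_force: [1.2, -0.7, 0.6]
opening: 0.995
```

Side-view widths scale to about 33.6 mm (barrel at side px 262,280), 28.4 mm and 39 mm, so the medium one is at about (0.4065, -0.2155). I'll squeeze it once along x to centre it, then grip along the stage's y.

```bash
python3 - <<'E'
from h import *
c=cam('top')
P=lambda x,y:ray(c,140+x/4.4-.4,165+y/4.4-.4,.01)
a,b,d=P(42,188),P(335,158),P(325,43)
print(a,b,d, np.degrees(np.arctan2(*( (a-b)[[0,1]]*[-1,1]))), np.degrees(np.arctan2((d-b)[1],(d-b)[0])))
E
python3 -m pendant '[[[6,-43,0,-10.7,85],[6,-43,0,-10.7,85],[6,-43,0,-10.7,85],[6,-43,0,-10.7,85],[6,-43,0,-10.7,85],[6,-43,0,-10.7,85],[6,-43,0,-10.7,85],[5,-44,0,-10.7,85]]]'
```

```text
[0.48068041 0.35467273 0.01      ] [0.4986986  0.14263316 0.01      ] [0.58381348 0.1504754  0.01      ] 4.857074512509273 5.264203999125173
time_s: 4.1
eef_pos: [0.4071, -0.2153, 0.2316]
eef_rot: [0.0, 0.645, 0.765, 0.0]
wrist_force: [0.7, 0.2, -0.4]
opening: 0.996
```

```bash
python3 -m pendant '[[[0,0,-60,0,85],[0,0,-60,0,85],[0,0,-60,0,85],[0,0,-33,0,85],[0,0,0,0,20],[0,0,0,0,20],[0,0,0,0,20],[0,0,0,0,20]]]'
```

```text
time_s: 5.1
eef_pos: [0.4085, -0.2151, 0.0207]
eef_rot: [0.002, 0.642, 0.767, -0.0]
wrist_force: [-0.5, 0.8, 7.6]
opening: 0.379
```

```bash
python3 -m pendant '[[[0,0,0,0,75],[0,0,0,0,75],[0,0,0,0,75],[0,0,0,10.7,75],[0,0,0,10.7,75],[0,0,0,10.7,75],[0,0,0,10.7,75],[0,0,0,10.7,75]]]'; python3 -m pendant '[[[0,0,0,10.7,75],[0,0,0,10.7,75],[0,0,0,10.7,75],[0,0,0,0,75],[0,0,0,0,20],[0,0,0,0,20],[0,0,0,0,20],[0,0,0,0,20]]]'; python3 -m pendant '[[[0,0,40,0,20],[0,0,40,0,20],[0,0,0,0,20],[0,0,0,0,20]]]'
```

```text
time_s: 6.1
eef_pos: [0.4068, -0.2137, 0.0183]
eef_rot: [-0.0, 0.225, 0.974, 0.0]
wrist_force: [1.4, 0.5, -0.9]
opening: 0.879
time_s: 7.1
eef_pos: [0.4071, -0.214, 0.0187]
eef_rot: [0.0, -0.049, 0.999, -0.0]
wrist_force: [-0.3, 0.4, 3.7]
opening: 0.382
time_s: 7.6
eef_pos: [0.4064, -0.2133, 0.0976]
eef_rot: [-0.0, -0.05, 0.999, 0.0]
wrist_force: [-0.2, 0.4, -0.9]
opening: 0.381
```

```bash
python3 -m pendant '[[[19,55,0,0,20],[19,55,0,0,20],[19,55,0,0,20],[19,55,0,0,20],[19,55,0,0,20],[19,55,0,0,20],[19,55,0,0,20],[0,0,0,0,20]]]'; python3 -m pendant '[[[0,0,-10,0,20],[0,0,0,0,20]]]'
python3 - <<'E'
from h import *
np.set_printoptions(precision=4,suppress=True)
o=monitor.get_obs();print(o['eef_pos'],o['opening'])
im=[]
for n,(x,y,w,h) in {'top':(160,150,80,90),'side':(265,120,80,90)}.items():
    c=cam(n,n+'2.png');i=c['img'][y:y+h,x:x+w,::-1]
    im.append(cv2.resize(i,None,fx=5,fy=5,interpolation=cv2.INTER_CUBIC))
    for t in['barrel_medium','socket_mouth']:
        for r in spotter.tip_of(n,t)[:2]: print(n,t,round(r['confidence'],2),world(c,r['at']))
    for z in(.087-.018,): print(n,'barrel foot expected px*5 crop',(pix(c,[*o['eef_pos'][:2],o['eef_pos'][2]-.018])-[x,y])*5)
    print('mouth exp',(pix(c,[.5394,.1718,.038])-[x,y])*5)
cv2.imwrite('pics/c2.png',np.hstack(im))
E
```

```text
time_s: 8.6
eef_pos: [0.5391, 0.1747, 0.0962]
eef_rot: [-0.001, -0.052, 0.999, 0.0]
wrist_force: [0.7, -0.1, -1.4]
opening: 0.384
time_s: 8.85
eef_pos: [0.538, 0.1698, 0.0861]
eef_rot: [-0.002, -0.049, 0.999, -0.0]
wrist_force: [-0.2, -0.3, -1.1]
opening: 0.385
[0.538  0.1698 0.0861] 0.38535890768991843
top socket_mouth 0.58 [0.5374 0.1727 0.0397]
top barrel foot expected px*5 crop [218.3522 174.5056]
mouth exp [224.8799 181.9609]
side barrel_medium 0.5 [0.5389 0.1708 0.0687]
side socket_mouth 0.97 [0.5399 0.1692 0.0363]
side barrel foot expected px*5 crop [201.6881 296.4965]
mouth exp [202.7775 340.6973]
```

View pics/c2.png

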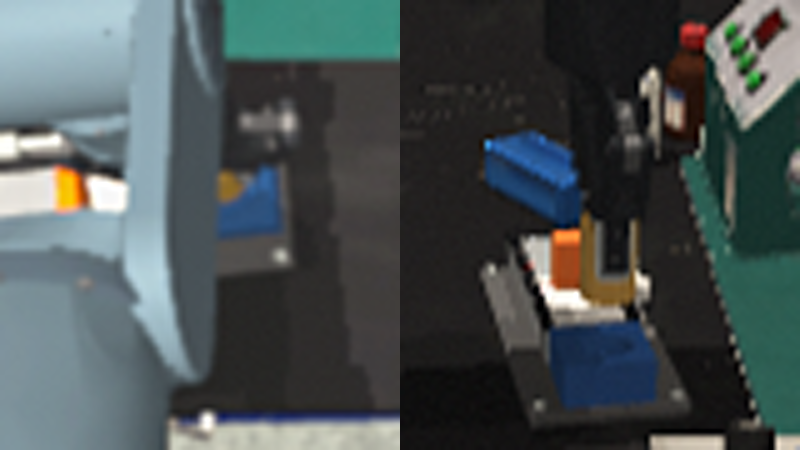

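Run:
```python
from h import *
np.set_printoptions(precision=2,suppress=True)
c=cam('side');I=cv2.cvtColor(c['img'],cv2.COLOR_RGB2HSV);o=monitor.get_obs();p=o['eef_pos'];print(p)
def span(m,r,x0,x1):
    k=np.flatnonzero(m[r,x0:x1]);return (r,k[0]+x0,k[-1]+x0+1) if len(k) else None
br=cv2.inRange(I,(12,120,60),(28,255,255));bl=cv2.inRange(I,(100,120,40),(125,255,255))
print('brass',[span(br,r,378-0-80,400-60) for r in range(164,182)])
print('blue',[span(bl,r,285,345) for r in range(183,202)])
for z in(.07,.09): print('exp brass cols',[pix(c,[p[0]+d,p[1],z]) for d in(-.017,.017)])
th=np.radians(5.5);Rz=np.array([[np.cos(th),-np.sin(th)],[np.sin(th),np.cos(th)]])
m=np.array([.5394,.1718])
for zz in(.038,.01):
    print('exp block front',zz,[pix(c,[*(m+Rz@[sx*.028,-.028]),zz]) for sx in(-1,1)])
print('back top',[pix(c,[*(m+Rz@[sx*.028,.028]),.038]) for sx in(-1,1)])
# top camera, initial picture
ct=imaging.camera('top');T=cv2.imread('pics/top0.png');H=cv2.cvtColor(T,cv2.COLOR_BGR2HSV);b=cv2.inRange(H,(100,90,60),(125,255,255))[170:210,190:230]
q=cv2.findContours(b,0,1)[0];q=max(q,key=cv2.contourArea);r=cv2.minAreaRect(q);print('top rect',np.array(r[0])+[190,170],r[1:])
print('exp top',[pix(ct,[*(m+Rz@[sx*.028,sy*.028]),.038]) for sx,sy in((-1,-1),(1,-1),(1,1),(-1,1))],pix(ct,[*m,.038]))
g=T[180:198,196:216].mean(2).astype(int);print(g)
```

```text
[0.54 0.17 0.09]
brass [(164, np.int64(301), np.int64(313)), (165, np.int64(301), np.int64(313)), (166, np.int64(301), np.int64(313)), (167, np.int64(298), np.int64(313)), (168, np.int64(301), np.int64(313)), (169, np.int64(301), np.int64(313)), (170, np.int64(301), np.int64(313)), (171, np.int64(301), np.int64(304)), (172, np.int64(301), np.int64(304)), (173, np.int64(301), np.int64(313)), (174, np.int64(301), np.int64(304)), (175, np.int64(301), np.int64(312)), (176, np.int64(301), np.int64(312)), (177, np.int64(301), np.int64(312)), (178, np.int64(301), np.int64(312)), (179, np.int64(302), np.int64(312)), (180, np.int64(305), np.int64(311)), None]
blue [None, (184, np.int64(310), np.int64(313)), (185, np.int64(300), np.int64(313)), (186, np.int64(295), np.int64(314)), (187, np.int64(295), np.int64(314)), (188, np.int64(295), np.int64(315)), (189, np.int64(295), np.int64(315)), (190, np.int64(295), np.int64(316)), (191, np.int64(295), np.int64(316)), (192, np.int64(295), np.int64(316)), (193, np.int64(295), np.int64(316)), (194, np.int64(295), np.int64(316)), (195, np.int64(296), n
[... 1612 characters left out ...]
 150 151
  131  97]
 [139 145 151 145 123 114 141 152 153 152 152 152 151 146 143 148 151 153
  142 102]
 [144 144 151 150 139 116 121 142 145 147 150 147 143 134 143 151 153 152
  144  98]
 [147 141 151 152 149 140 127 121 117 125 140 132 136 142 149 152 153 152
  144  99]
 [145 134 149 151 152 151 148 141 133 135 140 142 148 151 153 153 153 154
  147 106]
 [142 133 150 153 153 154 154 153 152 151 152 153 152 151 148 148 149 150
  141 104]
 [136 133 151 152 151 149 150 149 149 149 148 144 135 129 121 118 117 112
  104  86]
 [101 124 144 136 130 123 119 114 109 108 102 102  97  95  94  95  97  95
   95  99]
 [ 85 110 118 105  95  94  94  96  96  97  98 101 102 100 106 110 117 118
  119 127]]
```

The side view shows the barrel (cols 301–312) over the block (cols 295–316). The hole ring in the first top picture centres at (205.5,187), which puts the mouth at about (0.537, 0.1705). I'll lower gently with a -1 mm x correction.

```bash
python3 -m pendant '[[[-1,0.5,-15,0,20],[0,0,-10,0,20],[0,0,-4,0,20],[0,0,0,0,20]]]'; python3 -m pendant '[[[0,0,-4,0,20],[0,0,0,0,20]]]'
```

```text
time_s: 9.75
eef_pos: [0.5385, 0.1717, 0.0587]
eef_rot: [-0.001, -0.05, 0.999, -0.0]
wrist_force: [0.1, -1.0, -1.6]
opening: 0.384
time_s: 10.0
eef_pos: [0.5396, 0.1719, 0.0565]
eef_rot: [0.001, -0.05, 0.999, 0.0]
wrist_force: [-2.2, -0.4, 5.3]
opening: 0.383
```

Force on the tool is toward -x, which agrees with the picture estimate. Shifting that way.

```bash
python3 -m pendant '[[[-1.5,-0.5,0,0,20],[0,0,0,0,20],[0,0,0,0,20]]]'; python3 -m pendant '[[[0,0,-3,0,20],[0,0,0,0,20],[0,0,0,0,20]]]'
```

```text
time_s: 10.38
eef_pos: [0.537, 0.1712, 0.055]
eef_rot: [-0.0, -0.05, 0.999, -0.0]
wrist_force: [-1.1, -0.3, -0.9]
opening: 0.381
time_s: 10.75
eef_pos: [0.5373, 0.1712, 0.0522]
eef_rot: [-0.0, -0.05, 0.999, -0.0]
wrist_force: [-1.0, -0.5, -0.3]
opening: 0.384
```

```bash
python3 -m pendant '[[[0,0,-4,0,20],[0,0,-4,0,20],[0,0,0,0,20],[0,0,0,0,20]]]'; python3 -m pendant '[[[0,0,-3,0,20],[0,0,0,0,20],[0,0,0,0,20]]]'
```

```text
time_s: 11.25
eef_pos: [0.5374, 0.1712, 0.0443]
eef_rot: [-0.0, -0.05, 0.999, -0.0]
wrist_force: [-0.7, -0.3, -1.3]
opening: 0.38
time_s: 11.62
eef_pos: [0.5374, 0.1712, 0.0414]
eef_rot: [0.0, -0.05, 0.999, -0.0]
wrist_force: [0.1, -0.4, -1.4]
opening: 0.382
```

```bash
python3 -m pendant '[[[0,0,-0.7,0,20],[0,0,0,0,20],[0,0,0,0,60],[0,0,0,0,60],[0,0,0,0,60],[0,0,0,0,60]]]'; python3 -m pendant '[[[0,0,50,0,60],[0,0,50,0,60],[0,0,30,0,50],[-8,45,0,0,50],[-5,45,0,0,50],[0,0,0,0,50]]]'
python3 - <<'E'
from h import *
np.set_printoptions(precision=4,suppress=True)
o=monitor.get_obs();print(o['eef_pos'])
im=[]
for n,(x,y,w,h) in {'top':(150,150,80,90),'side':(265,120,80,90)}.items():
    c=cam(n);i=c['img'][y:y+h,x:x+w,::-1]
    im.append(cv2.resize(i,None,fx=5,fy=5,interpolation=cv2.INTER_CUBIC))
    for t in['barrel_medium','socket_mouth','tab_top']:
        for r in spotter.tip_of(n,t)[:2]: print(n,t,round(r['confidence'],2),world(c,r['at']))
cv2.imwrite('pics/c3.png',np.hstack(im))
E
```

```text
time_s: 12.38
eef_pos: [0.5375, 0.1712, 0.0407]
eef_rot: [0.0, -0.05, 0.999, -0.0]
wrist_force: [-0.3, -0.1, -0.0]
opening: 0.703
time_s: 13.12
eef_pos: [0.5237, 0.2638, 0.1708]
eef_rot: [0.0, -0.052, 0.999, 0.0]
wrist_force: [-0.2, -0.3, 0.7]
opening: 0.59
[0.5237 0.2638 0.1708]
top socket_mouth 0.76 [0.5379 0.1694 0.0382]
top tab_top 0.74 [0.5316 0.2626 0.067 ]
top tab_top 0.65 [ 0.3866 -0.33   -0.0001]
side barrel_medium 0.57 [0.5384 0.1713 0.0218]
side socket_mouth 0.9 [0.5407 0.1734 0.0361]
side tab_top 0.44 [0.5274 0.2645 0.0689]
```

View pics/c3.png

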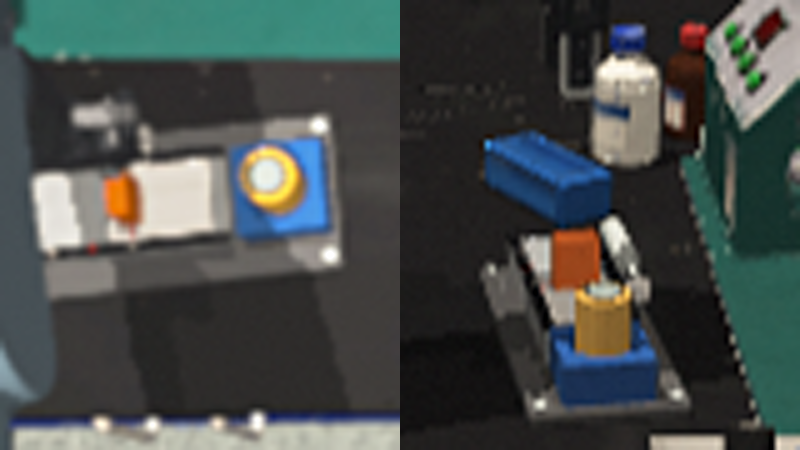

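The top crop shows the barrel seated (270,178) with the tab at (122,200). The side crop shows it upright in the block with about 34 mm exposed, and the shutter is shut. Now I'll take the tab at about (0.5285, 0.264).

```bash
python3 -m pendant '[[[5,0,-40,0,50],[0,0,-40,0,50],[0,0,-43,0,50],[0,0,0,0,50],[0,0,0,0,0],[0,0,0,0,0],[0,0,0,0,0],[0,0,0,0,0]]]'
```

```text
time_s: 14.52
eef_pos: [0.5311, 0.2639, 0.0506]
eef_rot: [0.003, -0.049, 0.999, 0.002]
wrist_force: [-0.2, 9.4, 0.6]
opening: 0.152
```

```bash
python3 -m pendant '[[[0,0,0,0,0],[0,0,0,0,0]]]';python3 -m pendant '[[[-1,8,0,0,0],[-0.7,8,0,0,0],[-0.7,9,0,0,0],[0,0,0,0,0],[0,0,0,0,0],[0,0,0,0,0]]]'
python3 - <<'E'
from h import *
np.set_printoptions(precision=4,suppress=True)
im=[]
for n,(x,y,w,h) in {'top':(150,150,80,90),'side':(265,120,80,90)}.items():
    c=cam(n);i=c['img'][y:y+h,x:x+w,::-1]
    im.append(cv2.resize(i,None,fx=5,fy=5,interpolation=cv2.INTER_CUBIC))
    for t in['barrel_medium','tab_top']:
        for r in spotter.tip_of(n,t)[:1]: print(n,t,round(r['confidence'],2),world(c,r['at']))
cv2.imwrite('pics/c4.png',np.hstack(im))
E
```

```text
time_s: 14.78
eef_pos: [0.5311, 0.2639, 0.0506]
eef_rot: [0.003, -0.049, 0.999, 0.002]
wrist_force: [-0.8, 9.1, 1.1]
opening: 0.148
time_s: 15.52
eef_pos: [0.5291, 0.2852, 0.0505]
eef_rot: [0.002, -0.049, 0.999, -0.001]
wrist_force: [0.1, -8.5, 8.0]
opening: 0.149
top barrel_medium 0.61 [0.5351 0.1663 0.0193]
top tab_top 0.71 [0.5257 0.2861 0.0687]
side barrel_medium 0.45 [0.5373 0.1695 0.023 ]
side tab_top 0.53 [0.5262 0.2882 0.0666]
```

View pics/c4.png

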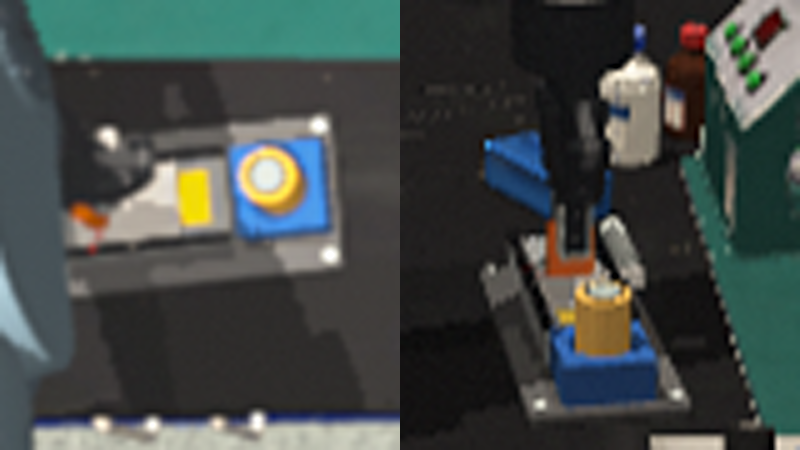

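The top crop shows yellow at cols 178–212, about 21 mm open, and the red line just short of the mark. TCP displacement is 21.4 mm and the spring force suggests about 22. Adding 3.5 mm.

```bash
python3 -m pendant '[[[-0.4,3.5,0,0,0],[0,0,0,0,0],[0,0,0,0,0],[0,0,0,0,0],[0,0,0,0,0],[0,0,0,0,0],[0,0,0,0,0],[0,0,0,0,0]]]'; python3 -m pendant '[[[0,0,0,0,0],[0,0,0,0,0],[0,0,0,0,0],[0,0,0,0,0],[0,0,0,0,0],[0,0,0,0,0],[0,0,0,0,0],[0,0,0,0,0]]]'
python3 - <<'E'
from h import *
np.set_printoptions(precision=4,suppress=True)
im=[]
for n,(x,y,w,h) in {'top':(155,175,44,40),'side':(280,150,40,40)}.items():
    c=cam(n);i=c['img'][y:y+h,x:x+w,::-1]
    im.append(cv2.resize(i,(0,0),fx=9,fy=9,interpolation=cv2.INTER_CUBIC))
    for t in['barrel_medium','tab_top']:
        for r in spotter.tip_of(n,t)[:1]: print(n,t,round(r['confidence'],2),world(c,r['at']))
    if n=='top':
        # yellow window: area-weighted length along its long side
        H=cv2.cvtColor(c['img'],cv2.COLOR_RGB2HSV);m=cv2.inRange(H,(20,110,110),(35,255,255));m[:,:170]=0;m[:,197:]=0;m[:180]=0;m[200:]=0
        k=np.argwhere(m);print('yellow px',len(k),m.sum(1)[m.sum(1)>0]//255)
cv2.imwrite('pics/c5.png',np.hstack(im))
E
```

```text
time_s: 16.82
eef_pos: [0.5289, 0.2885, 0.0505]
eef_rot: [0.002, -0.049, 0.999, -0.001]
wrist_force: [-0.3, -9.0, 8.9]
opening: 0.151
time_s: 17.82
eef_pos: [0.5289, 0.2885, 0.0505]
eef_rot: [0.002, -0.049, 0.999, -0.001]
wrist_force: [-0.7, -8.7, 9.3]
opening: 0.153
top barrel_medium 0.6 [0.5369 0.1677 0.0211]
top tab_top 0.64 [0.526  0.2865 0.0651]
yellow px 81 [7 8 8 8 8 7 7 7 7 7 7]
side barrel_medium 0.53 [0.5384 0.1705 0.0227]
side tab_top 0.42 [0.526  0.2905 0.0703]
```

View pics/c5.png

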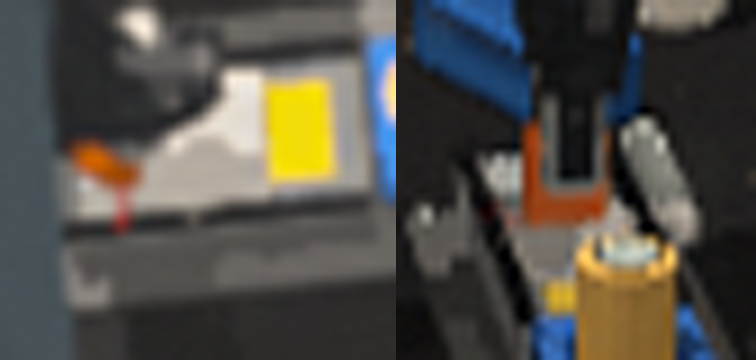

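The red line on the plate now runs straight into the red rail mark (crop col ~123), and the yellow window shows about 22.5 of its 46 mm. TCP travel is 24.7 mm and the force is 8.7–9 N. Handing in.

```bash
python3 -c "
from bench import order;print(order.hand_in())"
```

```text
the job is handed in; nothing more can be done
None
```

The 34 mm barrel is standing in the socket, let go of, and the gripper is holding the shutter at about half travel. I handed the job in at about 18 s on the robot's clock. The hand-in reports no verdict.

**Barrel:**
- I picked it out by its width in the side view, which came to about 33.6 mm.
- I lowered it with one small correction when it touched the chamfer, then released it with the shutter still shut.
- The side-camera network put its foot at about z = 22–23 mm, which is the socket floor, and within about 1–2 mm of the centre. The picture shows it upright.
- The top-camera network read it 3–4 mm off in y. I put that down to network error, because the side view and the insertion itself agree that it is centred.

**Shutter:**
- The gripper holds the tab 24.7 mm from shut, going by the arm's own position. The wrist force of 8.7–9.0 N matches the 8.8 N expected at half travel.
- The red line meets the red mark, and about 22.5 mm of the 46 mm yellow window shows.
- The two networks placed the tab about 4 mm apart (y = 0.2865 and 0.2905), either side of the arm's reading.
- The wrist also reads about 9 N upward, a small preload on the grip that I left as it was.

I never touched the other barrels, tin, crucible or timer, though I took no final picture of them.

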